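Nudge the sample plate onto its locating pins

TASK

The aluminium sample plate lies askew on its fixture, one end propped up on the tips of the two brass locating pins. Without picking it up, gently nudge it with the fingertips towards the robot's right, with the yellow fence as its guide, until both its holes drop over the pins and it lies flat on the grey deck; then draw the hand clear. Leave the things round it alone.

Things in the scene. Friction and masses are not known exactly. Their poses are not given: they have to be found in the camera images.
- fixture: Fixed fixture: grey deck with a yellow fence and two brass pins. Origin on the counter; x points across it to the fence (roughly away from the robot), y along the fence (roughly to the robot's left), z up. The deck spans x -63 to +87 and y -78 to +78 mm, its top is at z = 12 mm.
- home (a point): Where the plate's origin lies when seated: (0, 0, 12) mm in the fixture's frame, on the deck; the plate's axes are then parallel to the fixture's. From its start the plate slides home along the fixture's -y.
- fence_face (a point): Middle of the lower edge of the fence's straight guiding face, at (45.5, -18, 12) mm in the fixture's frame. The face looks to the fixture's -x and runs from y = -77 to +41 mm; the fence is 22 mm thick and stands 22 mm above the deck, its screw heads 4 mm more. A seated plate clears it by 0.5 mm.
- pin_near (a point): Tip of the locating pin nearer the robot, at (-27, 48, 22) mm in the fixture's frame. The pin is brass, 9 mm in diameter, stands 10 mm above the deck, and its top 2.5 mm taper to 5 mm across.
- pin_far (a point): Tip of the same kind of pin nearer the fence, at (27, 48, 22) mm in the fixture's frame.
- plate: Loose flat aluminium plate, 90 (x) x 130 (y) x 8 mm, 0.2 to 0.33 kg, with a round steel seat 42 mm across on top. Origin at the centre of its underside, z up. At the start it lies 18 to 36 mm towards +y of home, 2 to 9 mm off the fence, turned up to 3 degrees; the pins prop its +y end up to 17 mm off the deck, its -y edge rests on the deck. It drops flat once both holes are over the pins.
- hole_near (a point): Centre, half-way through the thickness, of the plate's hole nearer the robot, at (-27, 48, 4) mm in the plate's frame; it belongs over pin_near.
- hole_far (a point): The same for the hole nearer the fence, at (27, 48, 4) mm in the plate's frame; it belongs over pin_far.
- oil_bottle: Small dark oil bottle with a red needle cap, 30 mm across, 104 mm high, origin at the centre of its base. Leave it alone.
- grease: Low grey pot with a beige lid, 57 mm across, 32 mm high, origin at the centre of its base. Leave it alone.
- beads: Small clear jar of beads with a black cap, 46 mm across, 74 mm high, origin at the centre of its base. Leave it alone.
- tape: Roll of black tape lying flat, 59 mm across, 19 mm high, origin at the centre of its underside. Leave it alone.
- button_brown: Dark brown covered button, 25 mm across, 11 mm high, origin at the centre of its underside. Leave it alone.

How it is judged:
At the end, for the whole second after the job is handed in: Both holes are over their pins (centres within 3.5 mm), the plate lies flat on the deck (within 2 mm of fully down at both holes and within 0.03 rad of level) and is at rest; the bottle, pot, jar, tape and button are within 20 mm of where they stood (horizontal distance between hole_near and pin_near below 0.0035 m and horizontal distance between hole_far and pin_far below 0.0035 m and z of each of hole_near, hole_far in the frame of fixture below 0.018 m and angle between plate's own z axis and vertical below 0.03 rad and linear speed of plate below 0.01 m/s and distance of each of oil_bottle, grease, beads, tape, button_brown from where it was at the start of the episode below 0.02 m); the robot touches nothing.
It fails at once if the plate is picked up (more than 12 mm above where it lies at the start) or tipped up (z of plate in the frame of fixture above 0.034 m or angle between plate's own z axis and vertical above 0.35 rad).
It fails at once if the plate is pushed with more than 40 N (contact force between the arm and plate above 40 N).
It fails at once if a thing round the work is moved by more than 20 mm (distance of any of oil_bottle, grease, beads, tape, button_brown from where it was at the start of the episode above 0.02 m).
It also fails if it takes over 48 s, if anything falls off the work surface, if the arm or the gripper's body presses on something with over 40 N, if the wrist force passes 120 N, or if a joint passes its speed limit or range.

ROBOT

A 7-joint arm with a two-finger parallel gripper is mounted at the origin on a cart in front of the work surface, level with it; the furniture and walls round the work are solid. World frame = base frame: x ahead of the robot, y to its left, z up, the work surface at z = 0. Lengths are in m, angles in rad, forces in N, time in s.
With the tool pointing down it reaches from about 0.425 to 1.025 m from the base axis. Payload 9.4 kg.
Tool frame: the origin (TCP) lies between the finger pads; the fingertips stand ahead of it and the grasp point (between the pads) lies 11 mm behind it (nose_length is the z of the fingertips in the tool frame, in m); z points along the fingers, y is the direction in which the jaws open and shut (so a half turn about z gives the same grasp; the last joint's range is limited). The gripper opens to 85 mm and grips with 20 to 120 N. Pads are 22 mm wide; open, the fingers measure 114 mm over their backs; the gripper's body (76 mm by 85 mm) begins 54 mm behind the grasp point. The pads swing forward as they close: fully open they stand 13 mm farther back than shut.
Start: joints at [0.66, 0.599, -0.003, 1.599, 0.002, 0.943, -0.08], TCP at [0.537, -0.487, 0.239] pointing down, gripper open.
Joint ranges: [-2.57, 2.57], [-0.35, 1.97], [-1.29, 1.29], [0.11, 2.56], [-1.05, 4.19], [0.11, 1.86], [-2.63, 2.63]. Speed limits (rad/s): [2.22, 2.22, 3.01, 3.01, 3.14, 3.14, 3.14].

INTERFACE

Orientations are given as a unit quaternion [w, x, y, z].
In Python, from bench import read_state, get_image, finish_job, find_in, nose_length gives the robot as it stands.
- The arm moves only by the tool play_rows, never from a script. Its argument "targets" is a list of rows, each an object with "angular": the turn, a rotation vector about the tool's x, y, z in degrees, a list of three; "delta_pos": the shift along the tool's x, y, z in cm, a list of three; "claw": the finger opening in cm, from 0 to 8.54. In form: [{"angular": [ax, ay, az], "delta_pos": [x, y, z], "claw": claw}, ...]. A call has 1 to 12 rows; each row shifts and turns the pose as measured when the row begins, along the tool's axes as they then stand; what a row does not reach is not made up. A row lasts 1/10 s, in which the tool goes at most 50 mm and 8.59 degrees, less where a joint would pass 70% of its speed; a pose out of reach is approached as far as the arm can. A call is refused whole if a number of a shift passes 5 or a number of a turn 8.59, either way. A call with a gripper value outside its range is refused whole. The fingers move at their own pace and stop on an object; the grip force is fixed at half the most. Time passes only in rows, so rows that do not move let the fingers close. It gives the time, the measured TCP pose, the force and the opening at its end, in the units of the state.
- read_state(): the state, without advancing time (a new reading comes with each control period).
- get_image(name): name is "side" or "top" or "wrist"; returns a dict with "color" (420x560x3 uint8, red, green, blue), "K" (3x3 intrinsics, pixels), "rvec" (rotation vector, rad) and "tvec" (3), from world to camera coordinates, as OpenCV has them; the wrist camera has in their place "mount" (4x4, takes a point from camera to tool coordinates, whose origin is the TCP and whose axes are the flange's). Camera axes: x right, y down, z forward; pixel columns grow to the right and rows downward; lengths in m; the calibration is good to about 2 mm. A picture is of the moment at which its call begins: read the wrist's pose just before it. There is no depth.
- finish_job(): hands the job in, once; it reports no verdict.
Trained networks look in a picture, given as the dict that the camera call returned (one of the last four; its "shot" number tells which), for a name from the list of things; names that differ only in an ending like _2 or _b are one class to them, and where a whole thing is asked for, a point or a joint stands for the part that bears it (a point fixed in the world has none). Each returns a list of dicts, best first, with "conf" (0 to 1); they miss things now and then, are a little off and sometimes report something else, mostly with a low value. They report only what shows in the picture. A call takes as long as a camera call.
- find_in(label, picture): "rect" ([left, top, right, bottom] in pixels, round what is visible of it).
The state is a dict: "time": time; "joints": joint angles; "joint_vel": joint speeds; "tau": joint torques, N m; "ee_pos": TCP position; "orientation": TCP orientation; "contact_force": force on the tool from outside, world axes, zero at the start; "moment": the same for the moment, N m; "grip_width": finger opening in m.
Only numpy, scipy, OpenCV 4.12 (cv2) and the standard library are available. Lean on these libraries where they do the work, as an engineer would, in place of code of your own. Each camera call takes 0.05 s, during which the arm holds its last target.

## Working session

There is one attempt and no reset: what is moved stays moved. The work goes in short steps, Python scripts to look and compute and a tool call to move; the robot and the scene stay as the last step left them, time stands still between calls to the robot, and variables do not carry over. Pictures are saved under pics/ and viewed, and the job is handed in when it is done.

Besides the shell and the picture viewer there is one more tool, called after ">>>" as a command line: name --argument value ..., lists and objects as JSON in quotes. play_rows: Moves the arm, as the interface text tells. Its arguments: {"type":"object","properties":{"targets":{"type":"array"}},"required":["targets"]}

```bash
ls; mkdir -p pics; cat > h.py <<'E'
import numpy as np, cv2
from bench import *
def save(im,n): cv2.imwrite('pics/'+n+'.png',cv2.cvtColor(im['color'],cv2.COLOR_RGB2BGR))
def ray(im,uv):
    K=np.array(im['K'],float);R,_=cv2.Rodrigues(np.array(im['rvec'],float));t=np.array(im['tvec'],float).ravel()
    d=R.T@np.linalg.inv(K)@np.array([uv[0],uv[1],1.]);return -R.T@t,d
def onz(im,uv,z):
    c,d=ray(im,uv);return c+d*(z-c[2])/d[2]
def proj(im,p):
    return cv2.projectPoints(np.array(p,float).reshape(-1,3),np.array(im['rvec'],float),np.array(im['tvec'],float),np.array(im['K'],float),None)[0].reshape(-1,2)
E
python3 - <<'E'
from h import *
s=read_state();print({k:np.round(v,3).tolist() for k,v in s.items()});print(nose_length)
for n in ['side','top']:
    im=get_image(n);save(im,n+'0')
    C=ray(im,(280,210));print(n,C)
    for l in ['fixture','plate','hole_near','hole_far','pin_near','pin_far','fence_face','oil_bottle','grease','beads','tape','button_brown']:
        r=find_in(l,im);print(l,[(np.round(q['rect'],1).tolist(),round(q['conf'],2)) for q in r[:2]])
E
```

```text
pics
{'time': 0.0, 'joints': [0.66, 0.6, -0.002, 1.6, 0.002, 0.943, -0.08], 'joint_vel': [-0.0, -0.001, 0.0, -0.0, 0.001, -0.001, 0.0], 'tau': [0.0, -77.646, 1.565, -25.802, 0.012, 0.009, -0.0], 'ee_pos': [0.536, -0.487, 0.238], 'orientation': [-0.001, 0.914, 0.405, -0.0], 'contact_force': [0.185, 0.662, 0.127], 'moment': [0.035, 0.033, -0.01], 'grip_width': 0.085}
0.008
side (array([0.38248896, 0.38395548, 0.69765044]), array([ 0.148274  , -0.62325069, -0.76797791]))
fixture [([273.1, 142.2, 330.6, 188.2], 0.61)]
plate [([292.8, 150.2, 335.4, 182.6], 0.91)]
hole_near [([295.6, 150.2, 338.0, 185.5], 0.61)]
hole_far [([298.0, 149.2, 335.3, 184.9], 0.97)]
pin_near [([272.9, 138.8, 337.9, 188.3], 0.82)]
pin_far [([272.9, 138.0, 339.2, 189.7], 0.62)]
fence_face [([276.8, 140.0, 331.2, 190.7], 0.8)]
oil_bottle [([277.2, 109.9, 285.6, 137.3], 0.61)]
grease [([293.3, 118.2, 316.1, 138.8], 0.7)]
beads [([249.0, 321.2, 276.9, 355.9], 0.75)]
tape [([195.0, 322.2, 215.0, 353.7], 0.8)]
button_brown [([241.1, 280.6, 255.6, 293.5], 0.6)]
top (array([ 0.37256683, -0.13625972,  1.13129838]), array([ 0.15783405, -0.03546007, -0.98690046]))
fixture [([310.2, 199.4, 378.0, 270.0], 0.76)]
plate [([311.2, 222.7, 364.2, 265.6], 0.68)]
hole_near [([310.2, 221.5, 360.7, 266.1], 0.89)]
hole_far [([310.1, 221.9, 360.1, 267.7], 0.91), ([306.4, 198.9, 378.2, 270.7], 0.59)]
pin_near [([306.3, 201.2, 378.0, 271.8], 0.57)]
pin_far [([309.8, 200.7, 378.5, 270.9], 0.6)]
fence_face [([308.4, 199.7, 382.2, 266.3], 0.55), ([376.7, 215.0, 401.0, 238.0], 0.39)]
oil_bottle [([378.0, 197.6, 392.3, 209.9], 0.45)]
grease [([376.1, 213.8, 400.2, 235.6], 0.93)]
beads [([152.1, 232.5, 172.7, 246.3], 0.81)]
tape [([154.0, 184.3, 175.8, 208.8], 0.83), ([310.4, 221.3, 363.0, 264.9], 0.63)]
button_brown [([205.7, 216.4, 213.3, 223.8], 0.51)]
```

```bash
python3 - <<'E'
from h import *
im=get_image('wrist');save(im,'w0');print(im['K'],np.round(im['mount'],4))
for n in ['side0','top0']:
    a=cv2.imread(f'pics/{n}.png');
    c=a[95:215,220:380] if n[0]=='s' else a[180:300,260:420]
    cv2.imwrite(f'pics/{n}c.png',cv2.resize(c,None,fx=5,fy=5,interpolation=cv2.INTER_CUBIC))
E
```

```text
[[336.98240953   0.         280.19079009]
 [  0.         336.98240953 215.31742194]
 [  0.           0.           1.        ]] [[ 1.100e-03 -9.610e-01 -2.765e-01  6.960e-02]
 [ 1.000e+00  7.000e-04  1.400e-03  0.000e+00]
 [-1.100e-03 -2.765e-01  9.610e-01 -1.348e-01]
 [ 0.000e+00  0.000e+00  0.000e+00  1.000e+00]]
```

View pics/side0c.png

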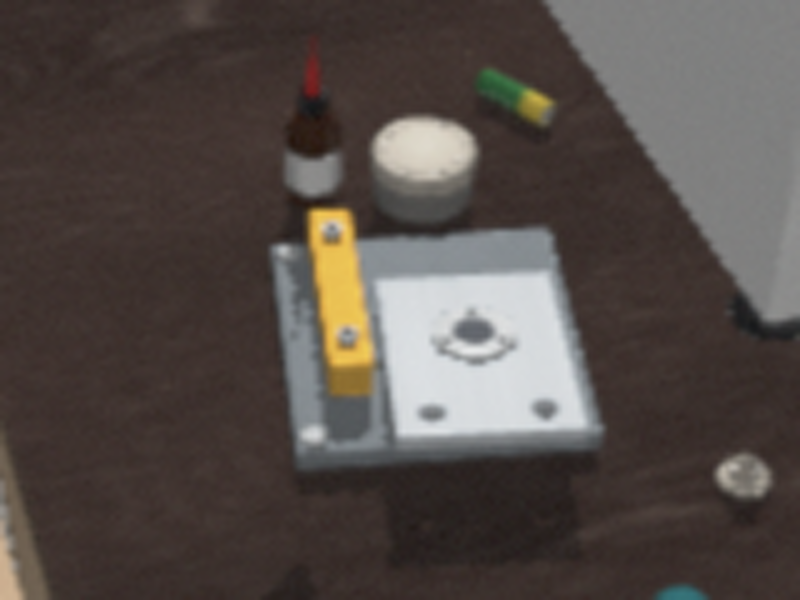

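View pics/top0c.png

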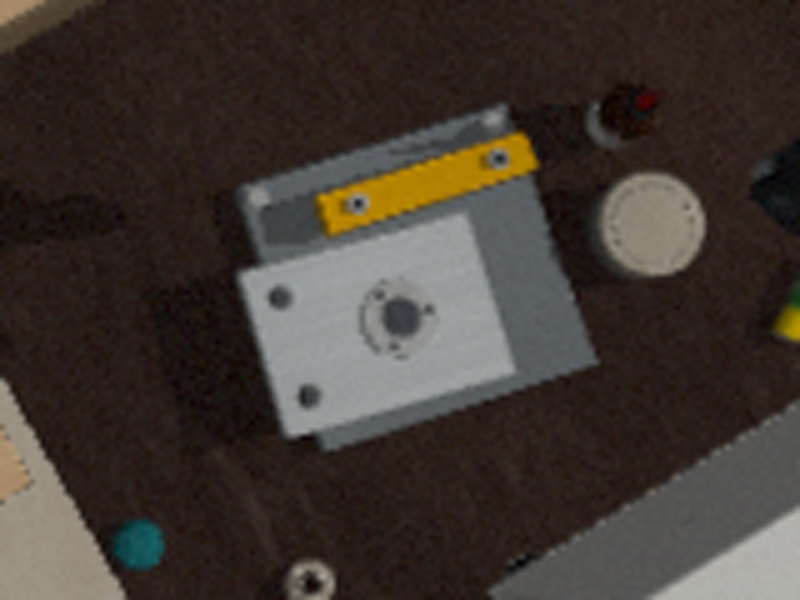

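View pics/w0.png

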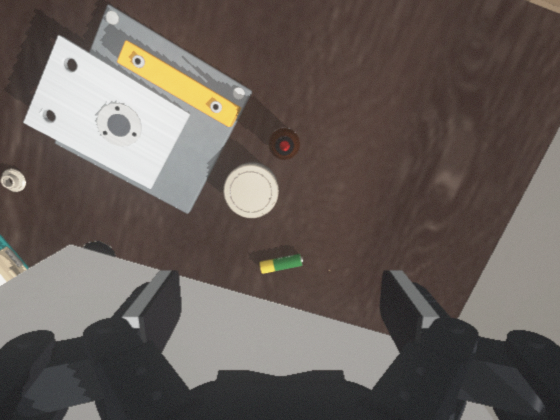

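View pics/side0.png

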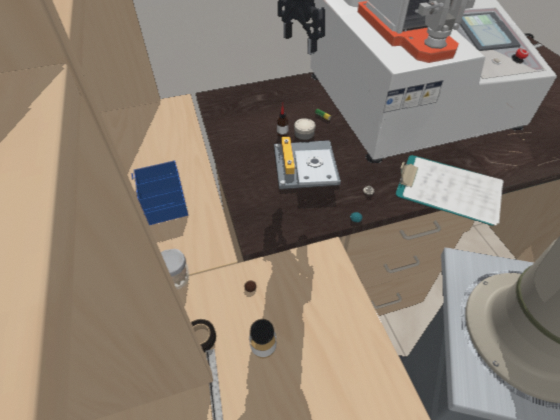

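```bash
cat >> h.py <<'E'
from scipy.spatial.transform import Rotation as Ro
def wcam(im,s):
    """world->camera rvec,tvec for wrist"""
    T=np.eye(4);q=s['orientation'];T[:3,:3]=Ro.from_quat([q[1],q[2],q[3],q[0]]).as_matrix();T[:3,3]=s['ee_pos']
    M=np.linalg.inv(T@np.array(im['mount']));im['rvec']=cv2.Rodrigues(M[:3,:3])[0];im['tvec']=M[:3,3]
    return im
E
python3 - <<'E'
from h import *
s=read_state();im=wcam(get_image('wrist'),s)
c=im['color'][0:225,10:310]
cv2.imwrite('pics/w1.png',cv2.cvtColor(cv2.resize(c,(800,600),interpolation=cv2.INTER_CUBIC),cv2.COLOR_RGB2BGR))
for n,uv,z in [('c++',(107,5),.012),('c+-',(252,93),.012),('c--',(190,213),.012)]: print(n,onz(im,uv,z))
q=s['orientation'];print(Ro.from_quat([q[1],q[2],q[3],q[0]]).as_matrix().round(3))
E
```

```text
c++ [ 0.53159813 -0.24935346  0.012     ]
c+- [ 0.57935462 -0.39856621  0.012     ]
c-- [ 0.44124679 -0.44368483  0.012     ]
[[ 0.672  0.741 -0.   ]
 [ 0.741 -0.672 -0.   ]
 [-0.     0.    -1.   ]]
```

View pics/w1.png

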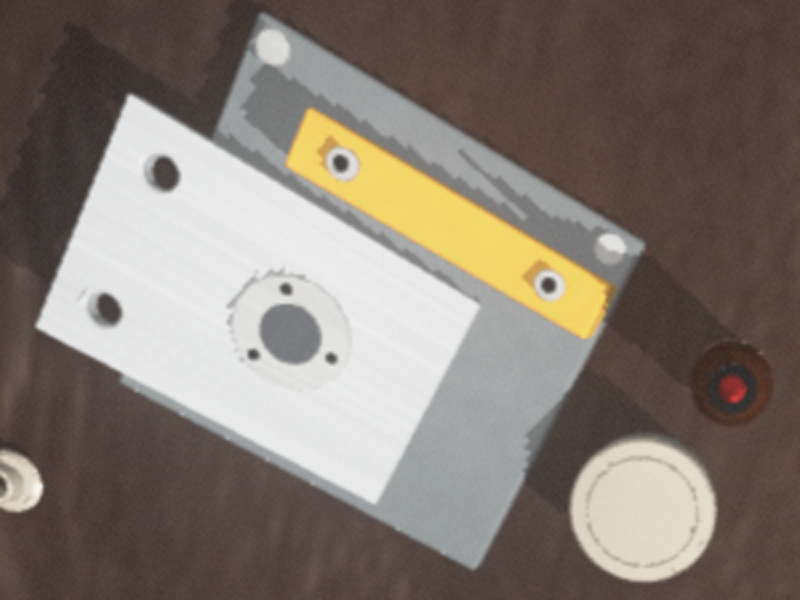

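>>> play_rows --targets '[{"angular": [0, 0, 0], "delta_pos": [1.75, -3.8, 1.2], "claw": 4}, {"angular": [0, 0, 0], "delta_pos": [1.75, -3.8, 1.2], "claw": 4}, {"angular": [0, 0, 0], "delta_pos": [1.75, -3.8, 1.2], "claw": 4}, {"angular": [0, 0, 0], "delta_pos": [1.75, -3.8, 1.2], "claw": 4}, {"angular": [0, 0, 0], "delta_pos": [1.75, -3.8, 1.2], "claw": 4}, {"angular": [0, 0, 8.5], "delta_pos": [0, 0, 0], "claw": 4}, {"angular": [0, 0, 8.5], "delta_pos": [0, 0, 0], "claw": 4}, {"angular": [0, 0, 8.5], "delta_pos": [0, 0, 0], "claw": 4}, {"angular": [0, 0, 8.5], "delta_pos": [0, 0, 0], "claw": 4}, {"angular": [0, 0, 8.5], "delta_pos": [0, 0, 0], "claw": 4}, {"angular": [0, 0, 8.5], "delta_pos": [0, 0, 0], "claw": 4}, {"angular": [0, 0, 8.5], "delta_pos": [0, 0, 0], "claw": 4}]'

```text
time: 2.6
ee_pos: [0.4517, -0.2882, 0.1778]
orientation: [0.001, 0.994, -0.111, 0.002]
contact_force: [-0.1, 0.1, -0.2]
grip_width: 0.0397
```

```bash
cat >> h.py <<'E'
def tool(s=None):
    s=s or read_state();q=s['orientation'];R=Ro.from_quat([q[1],q[2],q[3],q[0]]).as_matrix()
    print('t',round(s['time'],2),'p',np.round(s['ee_pos'],4),'xang',np.degrees(np.arctan2(R[1,0],R[0,0])).round(2),'z',R[:,2].round(3),'F',np.round(s['contact_force'],1),'w',round(s['grip_width'],4));return s,R
E
python3 - <<'E'
from h import *
s,R=tool();print(np.round(s['joints'],2))
E
```

```text
t 2.6 p [ 0.4517 -0.2882  0.1778] xang -12.76 z [ 0.004 -0.002 -1.   ] F [-0.1  0.1 -0.2] w 0.0397
[ 0.25  0.47  0.3   2.11 -0.24  0.59 -1.07]
```

Need about 59.5° more (x-angle −72.2°).

>>> play_rows --targets '[{"angular": [0, 0, 8.5], "delta_pos": [0, 0, 0], "claw": 4}, {"angular": [0, 0, 8.5], "delta_pos": [0, 0, 0], "claw": 4}, {"angular": [0, 0, 8.5], "delta_pos": [0, 0, 0], "claw": 4}, {"angular": [0, 0, 8.5], "delta_pos": [0, 0, 0], "claw": 4}, {"angular": [0, 0, 8.5], "delta_pos": [0, 0, 0], "claw": 4}, {"angular": [0, 0, 8.5], "delta_pos": [0, 0, 0], "claw": 4}, {"angular": [0, 0, 8.5], "delta_pos": [0, 0, 0], "claw": 4}, {"angular": [0, 0, 0], "delta_pos": [0, 0, 0], "claw": 4}]'

```text
time: 3.4
ee_pos: [0.4538, -0.2881, 0.1793]
orientation: [-0.001, 0.804, -0.595, 0.004]
contact_force: [-0.5, 0.1, 0.3]
grip_width: 0.04
```

```bash
python3 - <<'E'
from h import *
s,R=tool();print(np.round(s['joints'],2))
im=get_image('wrist');print(im['shot']);wcam(im,s);save(im,'w2');np.savez('w2.npz',**{k:im[k] for k in['color','K','rvec','tvec']})
for l in ['fixture','plate','hole_near','hole_far','pin_near','pin_far']:
    r=find_in(l,im);print(l,[(np.round(q['rect'],1).tolist(),round(q['conf'],2)) for q in r[:2]])
a=cv2.imread('pics/w2.png');cv2.imwrite('pics/w2b.png',cv2.resize(a,(784,588),interpolation=cv2.INTER_CUBIC))
# tip candidates
for n in (.008,.0,-.005):
  P=np.array([[x,sg*y,n] for x in(.011,-.011) for sg in(1,-1) for y in(.02,)])
  print(n,proj(im,P@R.T+s['ee_pos']).round(0).tolist())
E
```

```text
t 3.4 p [ 0.4538 -0.2881  0.1793] xang -73.02 z [ 0.008 -0.003 -1.   ] F [-0.5  0.1  0.3] w 0.04
[ 0.04  0.52  0.61  2.12 -0.51  0.64 -1.84]
5
fixture [([172.0, 25.4, 356.5, 214.7], 0.58)]
plate [([235.7, 85.6, 344.2, 242.8], 0.57)]
hole_near [([236.5, 84.3, 346.4, 240.2], 0.8)]
hole_far [([234.9, 81.9, 346.4, 243.4], 0.8)]
pin_near [([170.3, 23.3, 353.6, 215.2], 0.63)]
pin_far [([172.9, 25.2, 355.1, 217.5], 0.69)]
0.008 [[323.0, 254.0], [235.0, 254.0], [321.0, 297.0], [237.0, 297.0]]
0.0 [[325.0, 261.0], [233.0, 261.0], [324.0, 307.0], [235.0, 306.0]]
-0.005 [[327.0, 266.0], [231.0, 266.0], [325.0, 313.0], [233.0, 313.0]]
```

View pics/w2b.png

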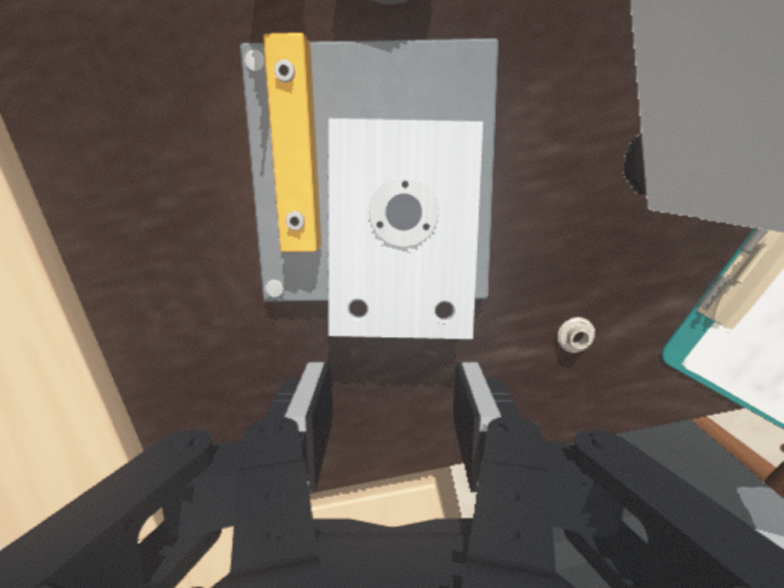

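```bash
python3 - <<'E'
import cv2
a=cv2.imread('pics/w2.png')
cv2.imwrite('pics/w2c.png',cv2.resize(a[20:140,165:365],None,fx=4,fy=4,interpolation=cv2.INTER_CUBIC))
cv2.imwrite('pics/w2d.png',cv2.resize(a[140:260,165:365],None,fx=4,fy=4,interpolation=cv2.INTER_CUBIC))
E
```

```text
(no output)
```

View pics/w2c.png

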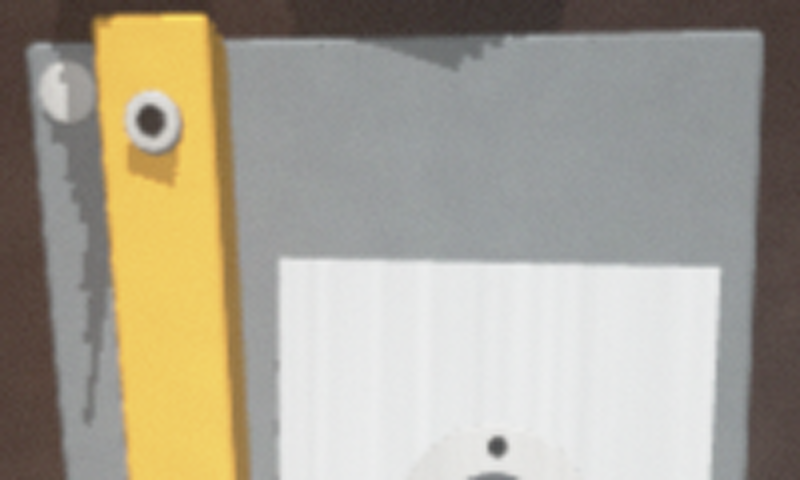

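View pics/w2d.png

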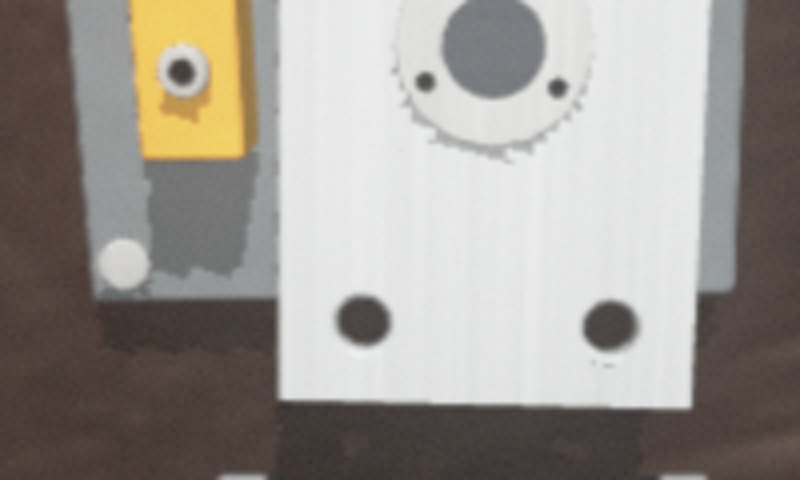

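```bash
cat > fit.py <<'E'
from h import *
from scipy.optimize import least_squares
im=dict(np.load('w2.npz'))
F=[((87,-78,12),(172.2,31)),((-63,-78,12),(355.7,28)),((-63,78,12),(348.7,212.7)),((87,78,12),(188.5,214.7)),((67.5,-77,34),(189,25)),((45.5,-77,34),(217,23.7)),((67.5,41,34),(200.5,179.7)),((45.5,41,34),(226,179.7))]
P=[((45,-65,8),(234.7,84.7)),((-45,-65,8),(345,87)),((-45,65,8),(338,242)),((45,65,8),(234.7,240)),((27,48,8),(255.7,220.2)),((-27,48,8),(317.5,221.5))]
fp=np.array([f[0] for f in F])/1e3;fu=np.array([f[1] for f in F])
pp=np.array([f[0] for f in P])/1e3;pu=np.array([f[1] for f in P])
def fw(v): return Ro.from_rotvec(v[2:5]*1).as_matrix(),np.array([v[0],v[1],v[5]])
def r(v):
    R,t=fw(v); return np.r_[(proj(im,fp@R.T+t)-fu).ravel()/.5, v[3-1]/.02,v[3]/.02,v[5]/.003]
v=least_squares(lambda v:np.r_[(proj(im,fp@Ro.from_euler('z',v[2]).as_matrix().T+[v[0],v[1],v[3]])-fu).ravel()/.5,v[3]/.003],[.4726,-.3513,.314,0])
print('fix',v.x[:2],np.degrees(v.x[2]),v.x[3],v.fun.round(1)*.5)
R=Ro.from_euler('z',v.x[2]).as_matrix();t=np.array([v.x[0],v.x[1],v.x[3]])
# plate in fixture: x,y,yaw,tilt ; lower -y edge at z=12
def pl(w):
    x,y,yaw,tl=w
    Rp=Ro.from_euler('zx',[yaw,tl]).as_matrix()
    e=Rp@[0,-.065,0]
    return Rp,np.array([x,y,.012-e[2]])
def rp(w):
    Rp,tp=pl(w);return (proj(im,(pp@Rp.T+tp)@R.T+t)-pu).ravel()
w=least_squares(rp,[-.005,.027,0,.1])
Rp,tp=pl(w.x)
print('plate mm',tp*1e3,'yaw',np.degrees(w.x[2]),'tilt',np.degrees(w.x[3]),w.fun.round(1))
for n,p in dict(hn=(-27,48,4),hf=(27,48,4),pp_=(45,65,0),mp=(-45,65,0),pm=(45,-65,0),mm=(-45,-65,0)).items(): print(n,(Rp@(np.array(p)/1e3)+tp).round(4)*1e3)
E
python3 fit.py
```

```text
fix [ 0.47359675 -0.34847133] 17.8705440406945 -0.0025648178205283883 [-0.35  0.1   0.1  -0.2  -0.55  0.35  0.05  0.25 -0.55 -0.4   0.55  0.4
  0.15 -0.05  0.55 -0.35 -0.45]
plate mm [-6.73296903 31.52303888 22.23665726] yaw -1.9213130019546214 tilt 9.066204540807647 [ 0.7  0.1 -0.7 -0.2 -0.1 -0.3 -0.1 -0.5 -0.2  0.4  0.4  0.4]
hn [-32.1  79.2  33.9]
hf [21.9 77.4 33.6]
pp_ [40.4 94.2 32.2]
mp [-49.5  97.2  32.7]
pm [ 36.1 -34.1  11.8]
mm [-53.9 -31.1  12.2]
```

```bash
python3 - <<'E'
from h import *
R=Ro.from_euler('z',np.radians(17.87)).as_matrix();o=np.array([.4736,-.3485,0])
f=lambda p:((p-o)@R*1e3).round(0)
im=get_image('side');
for uv in [(369,160),(374,158)]: p=onz(im,uv,0.0);print('side',uv,p.round(3),f(p))
save(im,'side1')
im=get_image('top');save(im,'top1')
for uv in [(362,285),(378,265),(365,283)]: p=onz(im,uv,0.0);print('top',uv,p.round(3),f(p))
for n in['side1','top1']:
  a=cv2.imread(f'pics/{n}.png');c=a[100:250,230:430] if n[0]=='s' else a[170:320,270:470]
  cv2.imwrite(f'pics/{n}c.png',cv2.resize(c,None,fx=4,fy=4,interpolation=cv2.INTER_CUBIC))
E
```

```text
side (369, 160) [ 0.329 -0.397  0.   ] [-153.   -2.    0.]
side (374, 158) [ 0.316 -0.408  0.   ] [-168.   -8.    0.]
top (362, 285) [ 0.351 -0.397  0.   ] [-132.   -9.    0.]
top (378, 265) [ 0.404 -0.443  0.   ] [-95. -68.   0.]
top (365, 283) [ 0.356 -0.406  0.   ] [-129.  -18.    0.]
```

View pics/side1c.png

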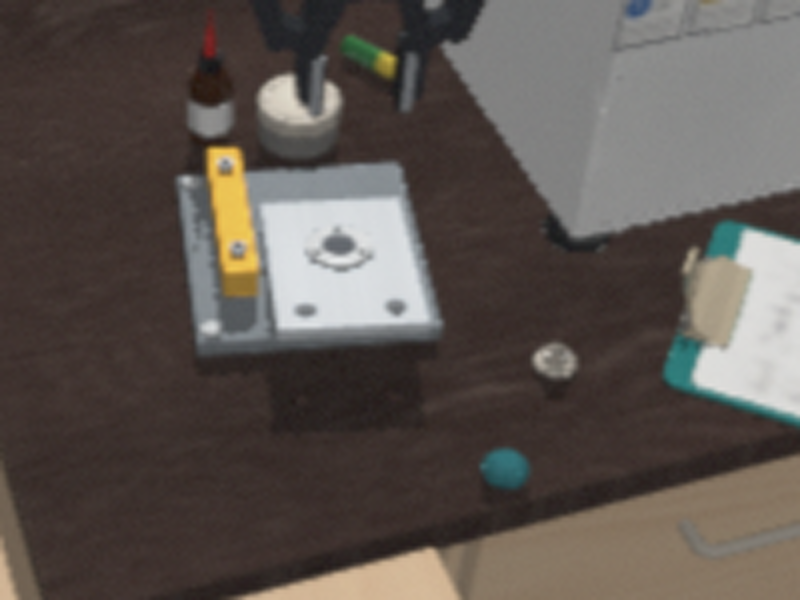

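View pics/top1c.png

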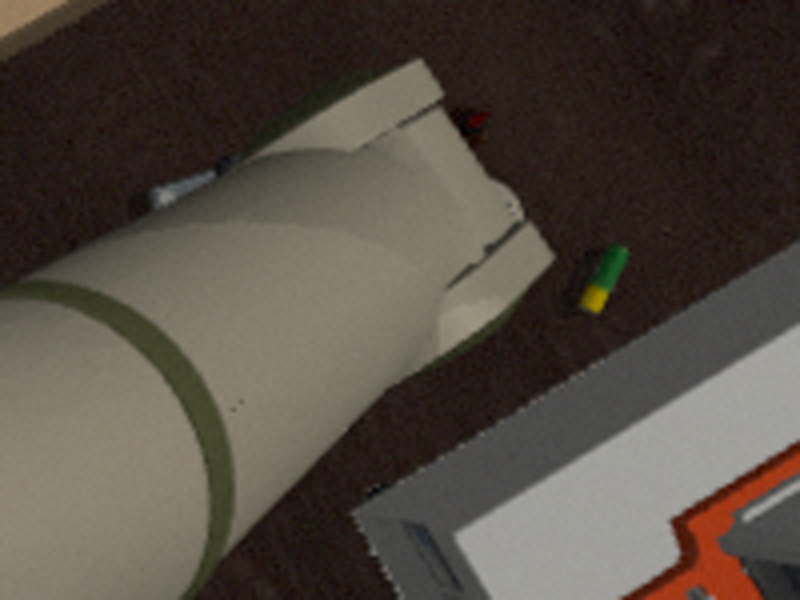

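```bash
cat > fx.py <<'E'
from h import *
A=np.radians(17.87);RF=Ro.from_euler('z',A).as_matrix();OF=np.array([.4736,-.3485,0])
def fpos():
    s,R=tool();p=(s['ee_pos']-OF)@RF*1e3;f=np.array(s['contact_force'])@RF
    print('fix mm',p.round(1),'F fix',f.round(1));return s,R,p
def go(x,y,z):
    s,R,p=fpos();d=RF@(np.array([x,y,z])-p);print('tool cm',(R.T@d/10).round(2))
E
python3 -c "
from fx import *
import bench;print(bench.nose_length)
go(-6,122,45)
im=wcam(get_image('wrist'),read_state())
p=onz(im,(577/1.4,338/1.4),0);print((p-OF)@RF)
"
```

```text
0.008
t 3.85 p [ 0.4534 -0.2884  0.1794] xang -72.88 z [ 0.009 -0.003 -1.   ] F [ 0.9  0.9 -1.3] w 0.0401
fix mm [ -0.8  63.4 179.4] F fix [ 1.1  0.5 -1.3]
tool cm [-5.92  0.7  13.41]
[-0.12967678  0.11007476  0.        ]
```

>>> play_rows --targets '[{"angular": [0, 0, -0.75], "delta_pos": [-3.0, 0.35, 0], "claw": 4}, {"angular": [0, 0, 0], "delta_pos": [-2.9, 0.35, 0], "claw": 4}, {"angular": [0, 0.4, 0], "delta_pos": [0, 0, 3.0], "claw": 4}, {"angular": [0, 0, 0], "delta_pos": [0, 0, 3.0], "claw": 4}, {"angular": [0, 0, 0], "delta_pos": [0, 0, 3.0], "claw": 4}, {"angular": [0, 0, 0], "delta_pos": [0, 0, 3.0], "claw": 4}, {"angular": [0, 0, 0], "delta_pos": [0, 0, 0], "claw": 4}, {"angular": [0, 0, 0], "delta_pos": [0, 0, 0], "claw": 4}]'

```text
time: 4.7
ee_pos: [0.4318, -0.2341, 0.057]
orientation: [0.0, 0.81, -0.587, 0.01]
contact_force: [-0.2, -0.6, 1.3]
grip_width: 0.0402
```

```bash
python3 - <<'E'
from fx import *
go(-6,122,18)
s=read_state();im=wcam(get_image('wrist'),s);save(im,'w3')
a=cv2.imread('pics/w3.png');cv2.imwrite('pics/w3b.png',cv2.resize(a,(784,588),interpolation=cv2.INTER_CUBIC))
im=get_image('side');save(im,'side2')
a=cv2.imread('pics/side2.png');cv2.imwrite('pics/side2c.png',cv2.resize(a[100:220,250:410],None,fx=5,fy=5,interpolation=cv2.INTER_CUBIC))
E
```

```text
t 4.7 p [ 0.4318 -0.2341  0.057 ] xang -71.85 z [ 0.015 -0.011 -1.   ] F [-0.2 -0.6  1.3] w 0.0402
fix mm [ -4.7 121.8  57. ] F fix [-0.3 -0.5  1.3]
tool cm [-0.09  0.17  3.9 ]
```

View pics/w3b.png

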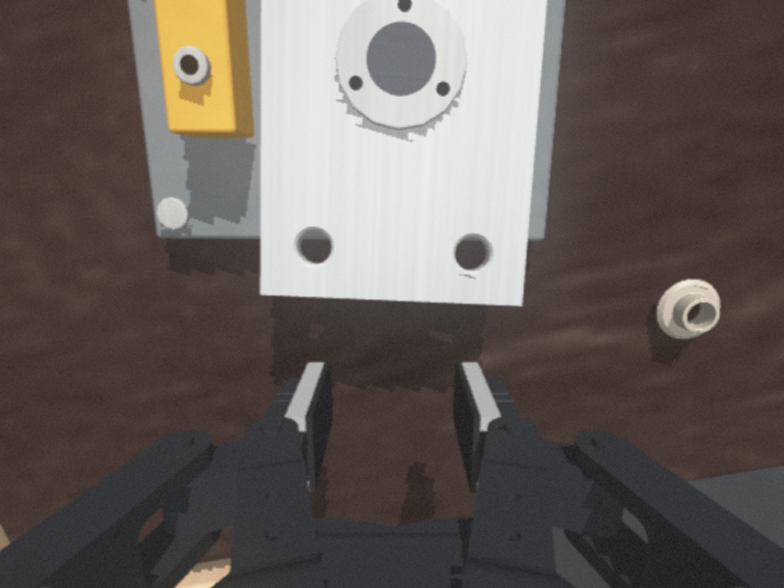

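View pics/side2c.png

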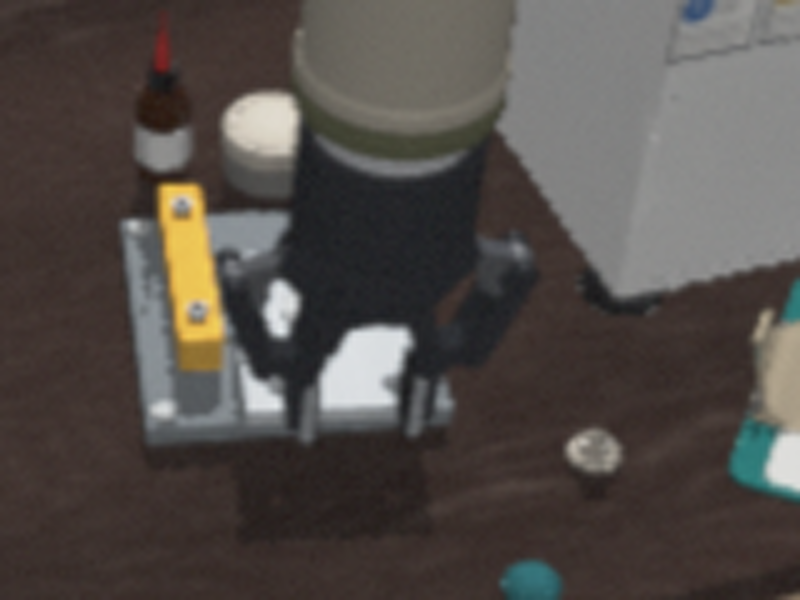

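>>> play_rows --targets '[{"angular": [-0.6, -0.85, 0], "delta_pos": [-0.1, 0.1, 2.0], "claw": 4}, {"angular": [0, 0, 0], "delta_pos": [0, 0, 1.6], "claw": 4}, {"angular": [0, 0, 0], "delta_pos": [0, 0, 0.3], "claw": 4}, {"angular": [0, 0, 0], "delta_pos": [0.5, 0, 0], "claw": 4}, {"angular": [0, 0, 0], "delta_pos": [0.3, 0, 0], "claw": 4}, {"angular": [0, 0, 0], "delta_pos": [0, 0, 0], "claw": 4}]'

```text
time: 5.4
ee_pos: [0.4382, -0.2435, 0.0253]
orientation: [-0.001, 0.811, -0.586, 0.007]
contact_force: [-0.2, 0.4, -0.6]
grip_width: 0.0397
```

```bash
python3 - <<'E'
from fx import *
go(-6,110,18)
s=read_state();im=wcam(get_image('wrist'),s);save(im,'w4')
a=cv2.imread('pics/w4.png');cv2.imwrite('pics/w4b.png',cv2.resize(a,(784,588),interpolation=cv2.INTER_CUBIC))
E
```

```text
t 5.4 p [ 0.4382 -0.2435  0.0253] xang -71.69 z [ 0.012 -0.007 -1.   ] F [-0.2  0.4 -0.6] w 0.0397
fix mm [ -1.5 110.8  25.3] F fix [-0.1  0.4 -0.6]
tool cm [0.07 0.46 0.72]
```

View pics/w4b.png

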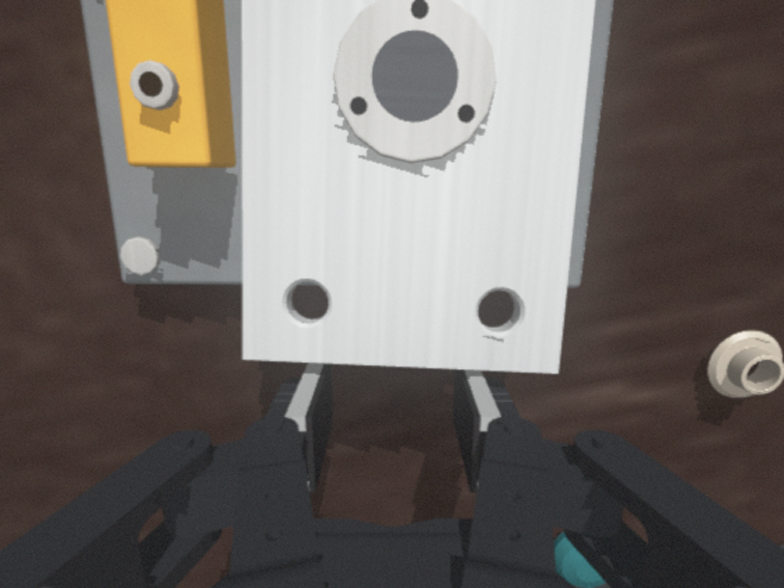

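>>> play_rows --targets '[{"angular": [-0.4, -0.5, 0.4], "delta_pos": [-0.1, 0.3, 0.5], "claw": 4}, {"angular": [0, 0, 0], "delta_pos": [0, 0, 0.3], "claw": 4}, {"angular": [0, 0, 0], "delta_pos": [0.2, 0, 0], "claw": 4}, {"angular": [0, 0, 0], "delta_pos": [0.2, 0, 0], "claw": 4}, {"angular": [0, 0, 0], "delta_pos": [0.2, 0, 0], "claw": 4}, {"angular": [0, 0, 0], "delta_pos": [0, 0, 0], "claw": 4}]'

```text
time: 6.05
ee_pos: [0.4365, -0.2489, 0.017]
orientation: [-0.001, 0.809, -0.588, 0.0]
contact_force: [0.4, 0.1, -0.1]
grip_width: 0.0401
```

```bash
cat > look.py <<'E'
import sys
from fx import *
fpos();s=read_state();im=wcam(get_image('wrist'),s);save(im,sys.argv[1])
np.savez(sys.argv[1]+'.npz',**{k:im[k] for k in['color','K','rvec','tvec']})
a=cv2.imread(f'pics/{sys.argv[1]}.png');cv2.imwrite(f'pics/{sys.argv[1]}b.png',cv2.resize(a,(784,588),interpolation=cv2.INTER_CUBIC))
E
python3 look.py w5
```

```text
t 6.05 p [ 0.4365 -0.2489  0.017 ] xang -72.09 z [ 0.001  0.001 -1.   ] F [ 0.4  0.1 -0.1] w 0.0401
fix mm [ -4.8 106.2  17. ] F fix [ 0.4 -0.1 -0.1]
```

View pics/w5b.png

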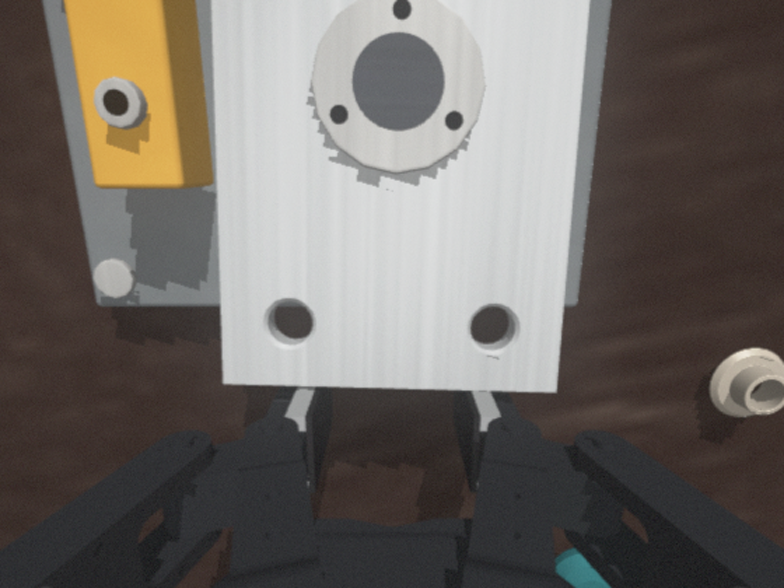

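>>> play_rows --targets '[{"angular": [0, 0, 0], "delta_pos": [0.25, 0, 0], "claw": 4}, {"angular": [0, 0, 0], "delta_pos": [0.3, -0.1, 0], "claw": 4}, {"angular": [0, 0, 0], "delta_pos": [0.3, -0.1, 0], "claw": 4}, {"angular": [0, 0, 0], "delta_pos": [0.3, -0.1, 0], "claw": 4}, {"angular": [0, 0, 0], "delta_pos": [0, 0, 0], "claw": 4}]'

```text
time: 6.6
ee_pos: [0.4432, -0.2593, 0.017]
orientation: [-0.001, 0.809, -0.588, -0.0]
contact_force: [0.1, 0.5, 0.6]
grip_width: 0.0399
```

```bash
python3 look.py w6
```

```text
t 6.6 p [ 0.4432 -0.2593  0.017 ] xang -72.08 z [ 0.001  0.001 -1.   ] F [0.1 0.5 0.6] w 0.0399
fix mm [-1.6 94.2 17. ] F fix [0.3 0.4 0.6]
```

View pics/w6b.png

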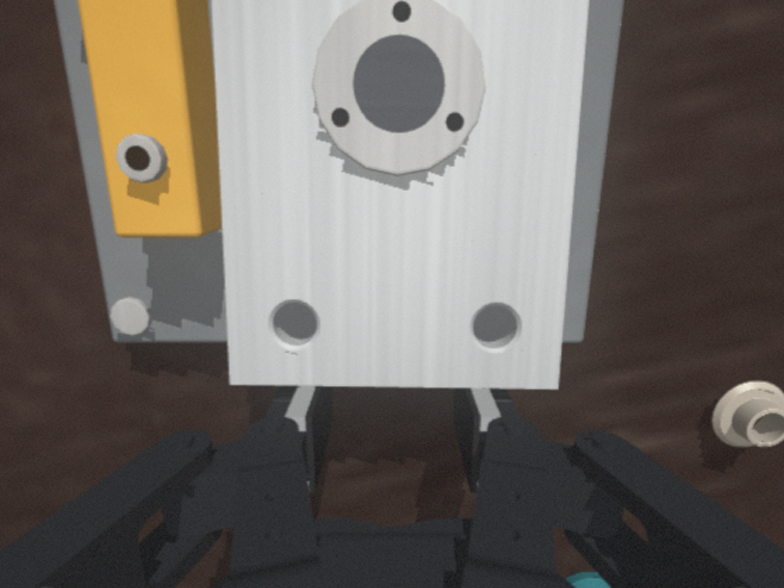

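```bash
cat > fit2.py <<'E'
from fx import *
from scipy.optimize import least_squares
def run(name,F,P,tilt=None):
    im=dict(np.load(name+'.npz'))
    fp=np.array([f[0] for f in F])/1e3;fu=np.array([f[1] for f in F])/1.4
    pp=np.array([f[0] for f in P])/1e3;pu=np.array([f[1] for f in P])/1.4
    v=least_squares(lambda v:np.r_[(proj(im,fp@Ro.from_euler('z',v[2]).as_matrix().T+[v[0],v[1],v[3]])-fu).ravel()/.5,v[3]/.001,(v[2]-A)/.005],[OF[0],OF[1],A,0])
    R=Ro.from_euler('z',v.x[2]).as_matrix();t=np.array([v.x[0],v.x[1],v.x[3]])
    print('fix',v.x.round(4),np.degrees(v.x[2]).round(2),(v.fun*.5).round(1))
    def pl(w):
        x,y,yaw=w
        tl=np.arctan2(.010,.048-(y-.065)) if tilt is None else tilt
        Rp=Ro.from_euler('zx',[yaw,tl]).as_matrix();e=Rp@[0,-.065,0]
        return Rp,np.array([x,y,.012-e[2]]),tl
    def rp(w):
        Rp,tp,_=pl(w);return (proj(im,(pp@Rp.T+tp)@R.T+t)-pu).ravel()
    w=least_squares(rp,[-.003,.02,0]);Rp,tp,tl=pl(w.x)
    print('plate',(tp*1e3).round(1),'yaw',np.degrees(w.x[2]).round(2),'tilt',np.degrees(tl).round(1),w.fun.round(1))
    for n,p in dict(hn=(-27,48,0),hf=(27,48,0)).items(): print(n,((Rp@(np.array(p)/1e3)+tp)*1e3).round(1))
E
python3 - <<'E'
from fit2 import *
run('w6',[((87,78,12),(112,341)),((-63,78,12),(583,341)),((67.5,41,34),(117,235)),((45.5,41,34),(200,236))],[((45,65,8),(230,385)),((-45,65,8),(559,389)),((27,48,8),(295,323)),((-27,48,8),(496,325))])
E
```

```text
fix [ 0.4744 -0.3488  0.3152 -0.0012] 18.06 [ 0.1  0.4 -0.3  0.1 -1.3  0.2  1.5 -0.6 -0.6  0.3]
plate [-3.9 19.  18.9] yaw -0.73 tilt 6.1 [ 1.7 -1.1 -1.5 -1.3  0.6  0.9 -0.7  1.2]
hn [-30.3  67.   24. ]
hf [23.7 66.3 23.9]
```

>>> play_rows --targets '[{"angular": [0, 0, 0], "delta_pos": [0.25, -0.1, 0], "claw": 4}, {"angular": [0, 0, 0], "delta_pos": [0.25, -0.1, 0], "claw": 4}, {"angular": [0, 0, 0], "delta_pos": [0.25, -0.1, 0], "claw": 4}, {"angular": [0, 0, 0], "delta_pos": [0.2, -0.08, 0], "claw": 4}, {"angular": [0, 0, 0], "delta_pos": [0, 0, 0], "claw": 4}]'

```text
time: 7.15
ee_pos: [0.4477, -0.2647, 0.0169]
orientation: [-0.002, 0.809, -0.588, -0.004]
contact_force: [-0.1, -0.2, 2.2]
grip_width: 0.0401
```

```bash
python3 look.py w7
```

```text
t 7.15 p [ 0.4477 -0.2647  0.0169] xang -72.04 z [-0.003  0.007 -1.   ] F [-0.1 -0.2  2.2] w 0.0401
fix mm [ 1.  87.7 16.9] F fix [-0.2 -0.2  2.2]
```

View pics/w7b.png

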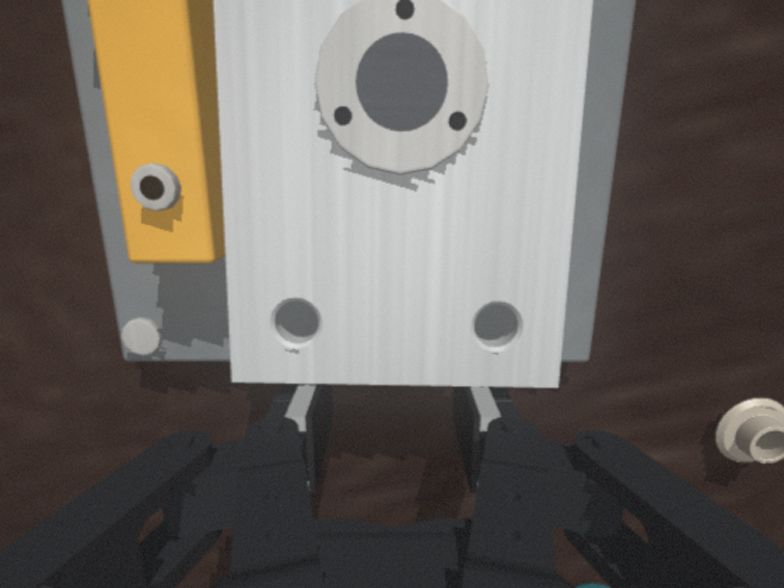

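>>> play_rows --targets '[{"angular": [0, 0, 0], "delta_pos": [-0.05, 0, -0.25], "claw": 4}, {"angular": [0, 0, 0], "delta_pos": [0.05, 0, 0], "claw": 4}, {"angular": [0, 0, 0], "delta_pos": [0.25, -0.1, 0], "claw": 4}, {"angular": [0, 0, 0], "delta_pos": [0.2, -0.1, 0], "claw": 4}, {"angular": [0, 0, 0], "delta_pos": [0, 0, 0], "claw": 4}]'

```text
time: 7.7
ee_pos: [0.4519, -0.2695, 0.0196]
orientation: [-0.002, 0.809, -0.588, -0.003]
contact_force: [-0.5, 1.5, -0.2]
grip_width: 0.0403
```

```bash
python3 look.py w8
```

```text
t 7.7 p [ 0.4519 -0.2695  0.0196] xang -72.05 z [-0.002  0.006 -1.   ] F [-0.5  1.5 -0.2] w 0.0403
fix mm [ 3.6 81.9 19.6] F fix [-0.   1.6 -0.2]
```

View pics/w8b.png

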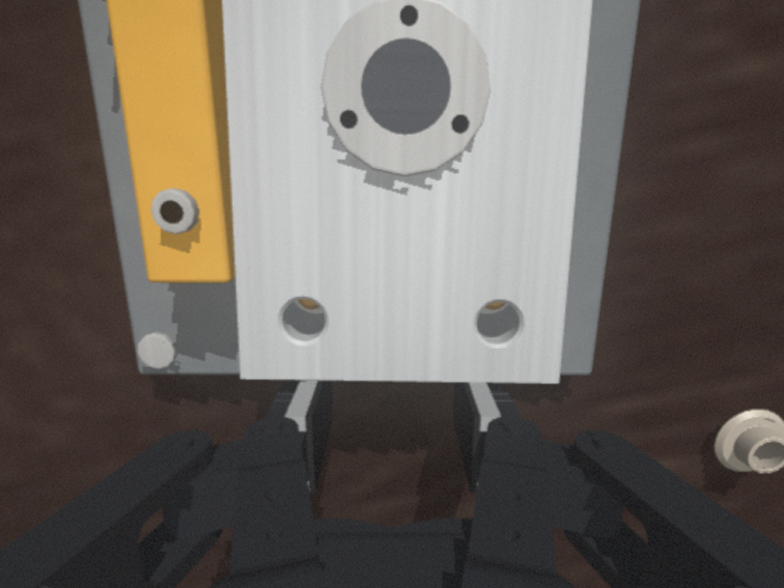

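>>> play_rows --targets '[{"angular": [0, 0, 0], "delta_pos": [0.15, 0, 0], "claw": 4}, {"angular": [0, 0, 0], "delta_pos": [0.15, 0, 0], "claw": 4}, {"angular": [0, 0, 0], "delta_pos": [0.1, 0, 0], "claw": 4}, {"angular": [0, 0, 0], "delta_pos": [0, 0, 0], "claw": 4}]'

```text
time: 8.15
ee_pos: [0.4535, -0.274, 0.0195]
orientation: [-0.002, 0.809, -0.588, -0.002]
contact_force: [-1.3, 1.5, 0.6]
grip_width: 0.0399
```

```bash
python3 look.py w9
```

```text
t 8.15 p [ 0.4535 -0.274   0.0195] xang -72.04 z [-0.002  0.005 -1.   ] F [-1.3  1.5  0.6] w 0.0399
fix mm [ 3.7 77.1 19.5] F fix [-0.8  1.8  0.6]
```

View pics/w9b.png

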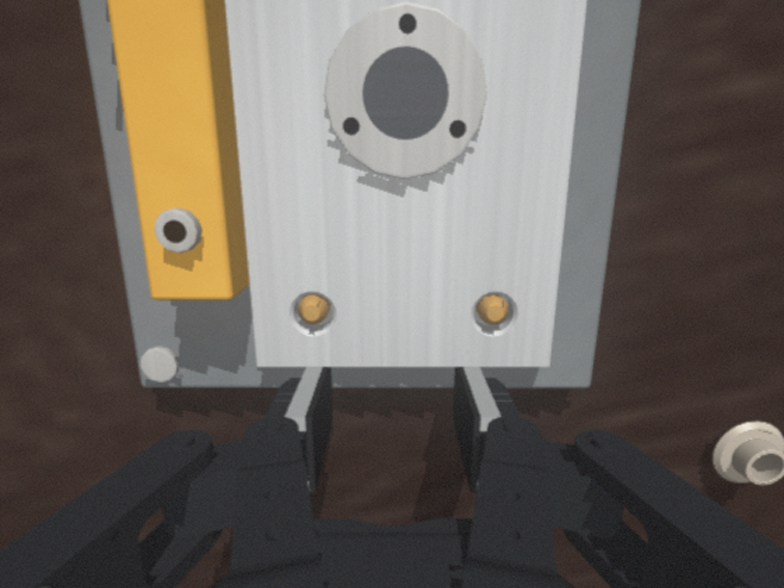

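```bash
python3 - <<'E'
from fit2 import *
F=[((87,78,12),(141,387)),((-63,78,12),(591,387)),((67.5,41,34),(152,298)),((45.5,41,34),(232,298)),((27,48,22),(312,303)),((-27,48,22),(493,302))][:4]
P=[((45,65,8),(257,366)),((-45,65,8),(551,366)),((27,48,8),(312,313)),((-27,48,8),(494,313))]
for t in (0,.02,.04): run('w9',F,P,t)
E
```

```text
fix [ 0.4741 -0.349   0.3143 -0.0009] 18.01 [-0.2 -0.1 -0.1 -0.1 -0.8  0.1  1.   0.1 -0.5  0.2]
plate [-0.1  1.7 12. ] yaw 0.11 tilt 0.0 [ 0.9 -0.2 -1.8 -0.5  1.2  0.3 -0.3  0.1]
hn [-27.2  49.7  12. ]
hf [26.8 49.8 12. ]
fix [ 0.4741 -0.349   0.3143 -0.0009] 18.01 [-0.2 -0.1 -0.1 -0.1 -0.8  0.1  1.   0.1 -0.5  0.2]
plate [-0.1  1.  13.3] yaw 0.1 tilt 1.1 [-1.   0.4  0.1  0.1  0.1 -0.1  0.8 -0.2]
hn [-27.2  48.9  14.3]
hf [26.8 49.  14.3]
fix [ 0.4741 -0.349   0.3143 -0.0009] 18.01 [-0.2 -0.1 -0.1 -0.1 -0.8  0.1  1.   0.1 -0.5  0.2]
plate [-0.   0.3 14.6] yaw 0.09 tilt 2.3 [-3.1  1.   2.2  0.7 -1.1 -0.4  2.  -0.6]
hn [-27.1  48.2  16.5]
hf [26.9 48.3 16.5]
```

>>> play_rows --targets '[{"angular": [0, 0, 0], "delta_pos": [0.1, 0, 0], "claw": 4}, {"angular": [0, 0, 0], "delta_pos": [0, 0, 0], "claw": 4}]'

```text
time: 8.4
ee_pos: [0.4537, -0.2746, 0.0195]
orientation: [-0.002, 0.809, -0.588, -0.003]
contact_force: [-0.6, -0.2, 0.1]
grip_width: 0.0397
```

```bash
python3 look.py w10
```

```text
t 8.4 p [ 0.4537 -0.2746  0.0195] xang -72.03 z [-0.002  0.006 -1.   ] F [-0.6 -0.2  0.1] w 0.0397
fix mm [ 3.7 76.4 19.5] F fix [-0.7 -0.   0.1]
```

View pics/w10b.png

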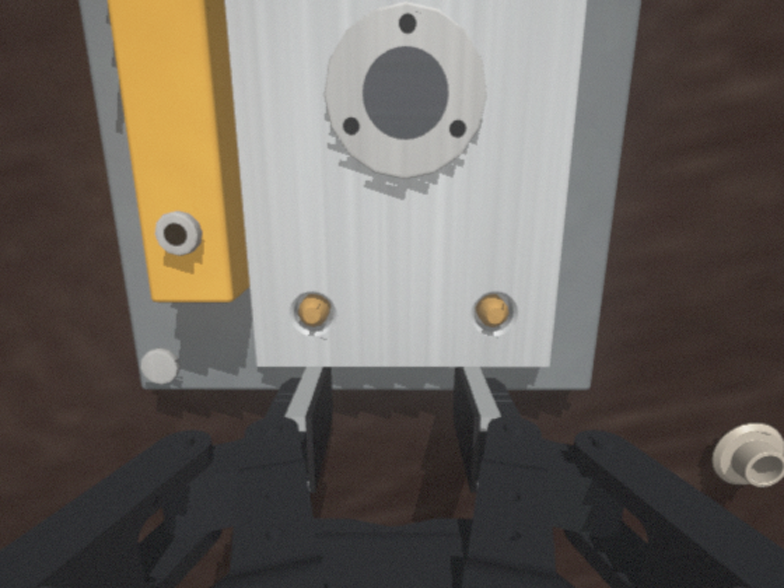

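>>> play_rows --targets '[{"angular": [0, 0, 0], "delta_pos": [-0.3, 0, 0], "claw": 4}, {"angular": [0, 0, 0], "delta_pos": [-1.5, 0, 0], "claw": 4}, {"angular": [0, 0, 0], "delta_pos": [-1.5, 0, -1], "claw": 4}, {"angular": [0, 0, 0], "delta_pos": [0, 0, -4], "claw": 4}, {"angular": [0, 0, 0], "delta_pos": [0, 0, -4], "claw": 4}, {"angular": [0, 0, 0], "delta_pos": [0, 0, -4], "claw": 4}, {"angular": [0, 0, 0], "delta_pos": [2, 0, -3], "claw": 4}, {"angular": [0, 0, 0], "delta_pos": [2, 0, 0], "claw": 4}, {"angular": [0, 0, 0], "delta_pos": [0, 0, 0], "claw": 4}, {"angular": [0, 0, 0], "delta_pos": [0, 0, 0], "claw": 4}]'

```text
time: 9.45
ee_pos: [0.4523, -0.2706, 0.1862]
orientation: [-0.005, 0.81, -0.586, -0.005]
contact_force: [1.1, -0.6, -0.3]
grip_width: 0.0398
```

```bash
python3 look.py w11; python3 - <<'E'
import cv2
a=cv2.imread('pics/w11.png')
cv2.imwrite('pics/w11c.png',cv2.resize(a[20:140,165:365],None,fx=4,fy=4,interpolation=cv2.INTER_CUBIC))
cv2.imwrite('pics/w11d.png',cv2.resize(a[140:260,165:365],None,fx=4,fy=4,interpolation=cv2.INTER_CUBIC))
E
```

```text
t 9.45 p [ 0.4523 -0.2706  0.1862] xang -71.81 z [-0.003  0.014 -1.   ] F [ 1.1 -0.6 -0.3] w 0.0398
fix mm [  3.7  80.6 186.2] F fix [ 0.9 -0.9 -0.3]
```

View pics/w11b.png

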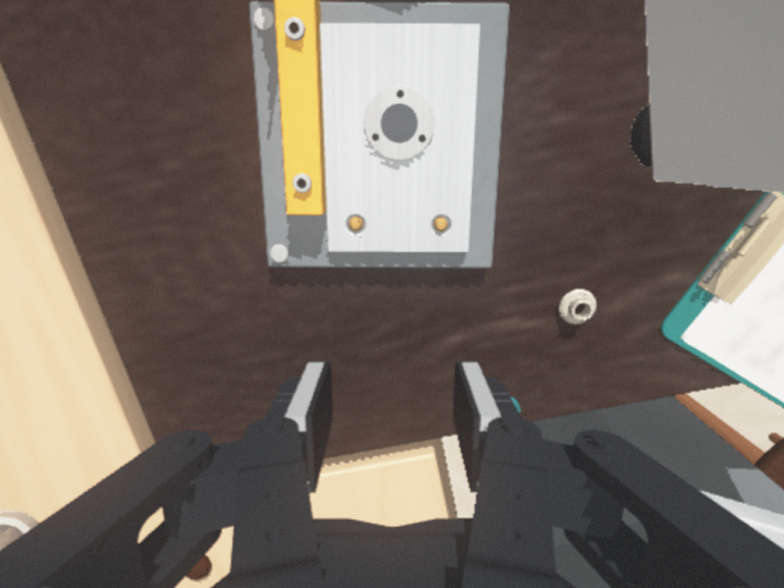

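View pics/w11c.png

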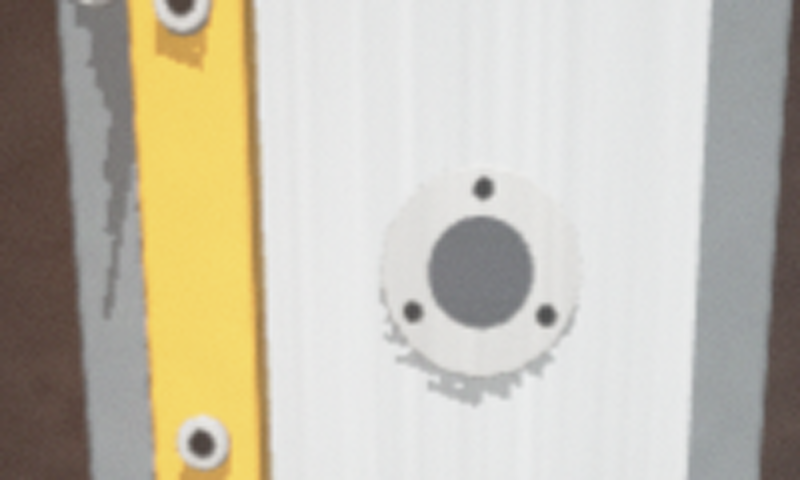

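View pics/w11d.png

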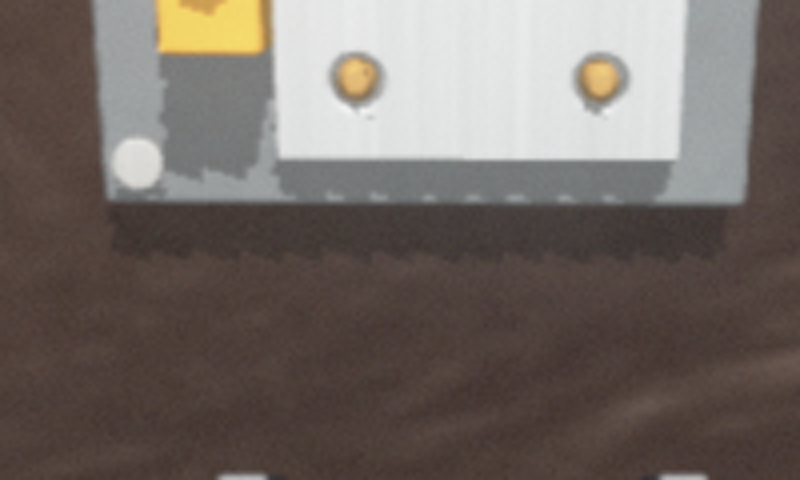

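```bash
python3 - <<'E'
from fit2 import *
k=1.4
F=[((87,78,12),(191.75*k,190.75*k)),((-63,78,12),(351*k,190.75*k)),((87,-78,12),(250,2)),((-63,-78,12),(508,4.5)),((67.5,41,34),((165+158/4)*k,(140+53/4)*k)),((45.5,41,34),((165+264/4)*k,(140+53/4)*k))]
P=[((45,65,8),(234.75*k,179.5*k)),((-45,65,8),(334*k,179.75*k)),((27,48,8),(254.3*k,159.8*k)),((-27,48,8),(315.3*k,159.8*k)),((45,-65,8),(321,23.5)),((-45,-65,8),(480,24))]
for t in (0,.015,.03,.06): run('w11',F,P,t)
im=get_image('side');save(im,'side3')
a=cv2.imread('pics/side3.png');cv2.imwrite('pics/side3c.png',cv2.resize(a[100:220,220:380],None,fx=5,fy=5,interpolation=cv2.INTER_CUBIC))
E
```

```text
fix [ 0.4737 -0.3483  0.3128 -0.0026] 17.92 [-0.2 -0.4 -0.3  0.6 -0.6  0.1  0.7 -0.6  0.4  0.2 -0.1  0.4 -1.3  0.1]
plate [-0.4 -0.1 12. ] yaw 0.05 tilt 0.0 [ 0.3 -1.   0.1 -0.7  0.2  0.  -0.4  0.3  0.2  0.4 -0.4  0.6]
hn [-27.4  47.9  12. ]
hf [26.6 48.  12. ]
fix [ 0.4737 -0.3483  0.3128 -0.0026] 17.92 [-0.2 -0.4 -0.3  0.6 -0.6  0.1  0.7 -0.6  0.4  0.2 -0.1  0.4 -1.3  0.1]
plate [-0.4 -0.1 13. ] yaw 0.05 tilt 0.9 [-0.  -0.8  0.4 -0.5  0.1  0.1 -0.2  0.4  0.2  0.2 -0.4  0.4]
hn [-27.4  47.9  13.7]
hf [26.6 47.9 13.7]
fix [ 0.4737 -0.3483  0.3128 -0.0026] 17.92 [-0.2 -0.4 -0.3  0.6 -0.6  0.1  0.7 -0.6  0.4  0.2 -0.1  0.4 -1.3  0.1]
plate [-0.3 -0.1 13.9] yaw 0.04 tilt 1.7 [-0.3 -0.6  0.7 -0.3 -0.1  0.1 -0.   0.5  0.2 -0.  -0.4  0.2]
hn [-27.4  47.8  15.4]
hf [26.6 47.9 15.4]
fix [ 0.4737 -0.3483  0.3128 -0.0026] 17.92 [-0.2 -0.4 -0.3  0.6 -0.6  0.1  0.7 -0.6  0.4  0.2 -0.1  0.4 -1.3  0.1]
plate [-0.3 -0.2 15.9] yaw 0.03 tilt 3.4 [-1.  -0.2  1.4  0.1 -0.5  0.2  0.3  0.5  0.2 -0.3 -0.4 -0.1]
hn [-27.3  47.7  18.8]
hf [26.7 47.7 18.8]
```

View pics/side3c.png

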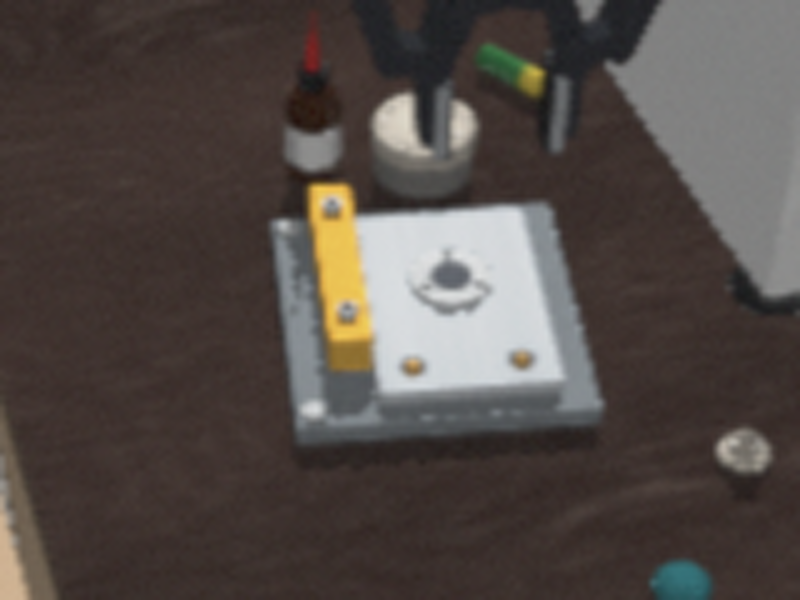

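>>> play_rows --targets '[{"angular": [0, -0.8, 0], "delta_pos": [-2.0, 0, 0], "claw": 4}, {"angular": [0, 0, 0], "delta_pos": [-2.0, 0, 0], "claw": 4}, {"angular": [0, 0, 0], "delta_pos": [0, 0, 3.5], "claw": 4}, {"angular": [0, 0, 0], "delta_pos": [0, 0, 3.5], "claw": 4}, {"angular": [0, 0, 0], "delta_pos": [0, 0, 3.5], "claw": 4}, {"angular": [0, 0, 0], "delta_pos": [0, 0, 0], "claw": 4}, {"angular": [0, 0, 0], "delta_pos": [0, 0, 0], "claw": 4}, {"angular": [0, 0, 0], "delta_pos": [0, 0, 0], "claw": 4}]'

```text
time: 10.35
ee_pos: [0.4316, -0.2168, 0.0767]
orientation: [-0.01, 0.811, -0.585, -0.02]
contact_force: [-0.1, -0.7, 1.1]
grip_width: 0.0398
```

```bash
python3 look.py w12
```

```text
t 10.35 p [ 0.4316 -0.2168  0.0767] xang -71.66 z [-0.021  0.039 -0.999] F [-0.1 -0.7  1.1] w 0.0398
fix mm [  0.4 138.2  76.7] F fix [-0.3 -0.6  1.1]
```

View pics/w12b.png

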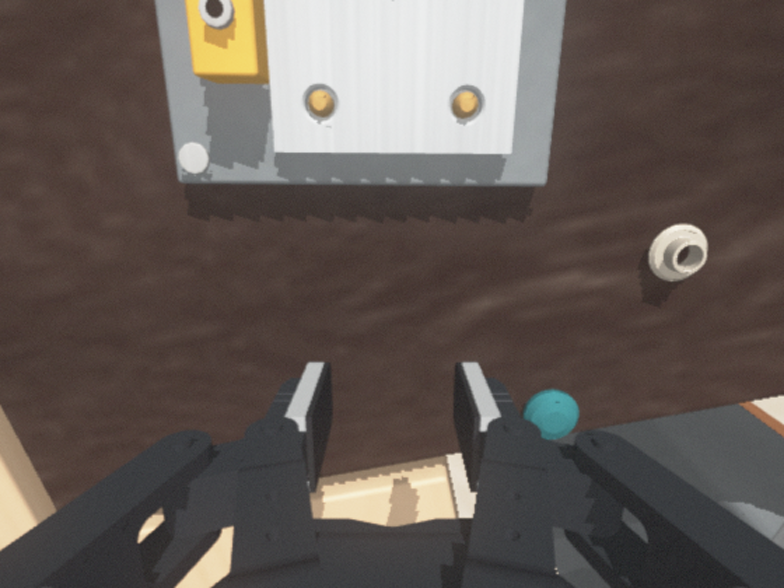

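```bash
python3 - <<'E'
import cv2
a=cv2.imread('pics/w12.png')
cv2.imwrite('pics/w12c.png',cv2.resize(a[60:140,115:255],None,fx=5.7,fy=5.7,interpolation=cv2.INTER_CUBIC))
cv2.imwrite('pics/w12d.png',cv2.resize(a[60:140,265:405],None,fx=5.7,fy=5.7,interpolation=cv2.INTER_CUBIC))
E
```

```text
(no output)
```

View pics/w12c.png

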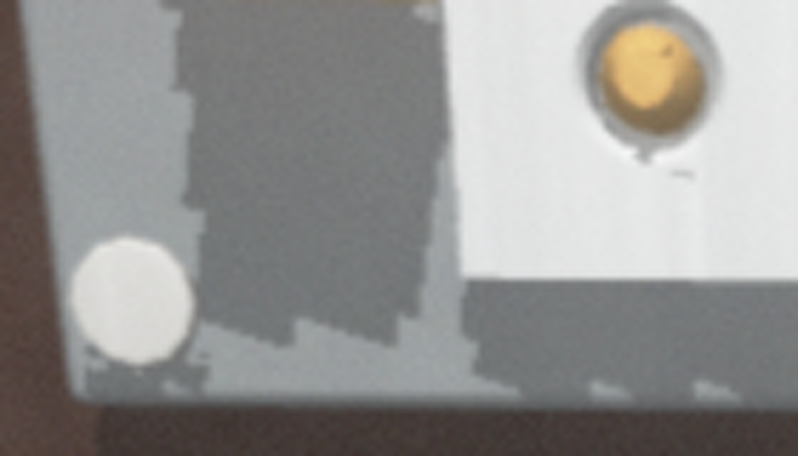

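View pics/w12d.png

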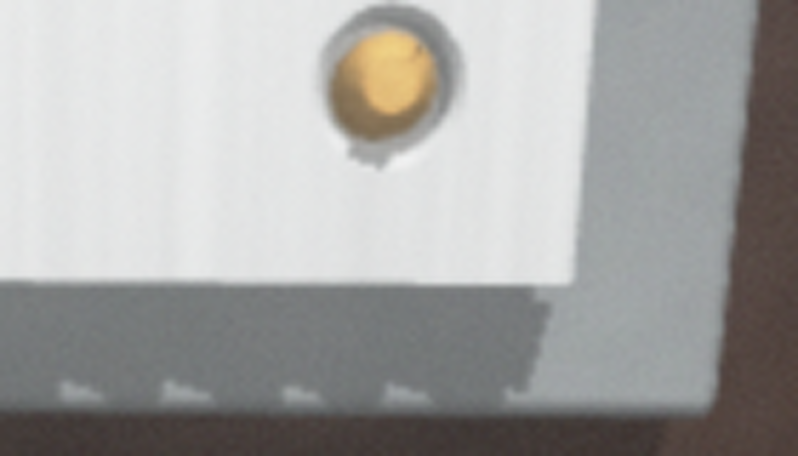

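>>> play_rows --targets '[{"angular": [0, 0, 0], "delta_pos": [0, 0, -3], "claw": 4}, {"angular": [0, 0, 0], "delta_pos": [0, 0, -3], "claw": 4}, {"angular": [0, 0, 0], "delta_pos": [0, 0, 0], "claw": 4}, {"angular": [0, 0, 0], "delta_pos": [0, 0, 0], "claw": 4}, {"angular": [0, 0, 0], "delta_pos": [0, 0, 0], "claw": 4}]'

```text
time: 10.9
ee_pos: [0.4345, -0.2194, 0.1438]
orientation: [-0.011, 0.811, -0.585, -0.016]
contact_force: [0.2, 0.0, 0.5]
grip_width: 0.0401
```

```bash
python3 -c "
from fx import *
fpos();print(finish_job())"
```

```text
t 10.9 p [ 0.4345 -0.2194  0.1438] xang -71.63 z [-0.013  0.037 -0.999] F [0.2 0.  0.5] w 0.0401
fix mm [  2.3 134.8 143.8] F fix [ 0.2 -0.   0.5]
the job is handed in; nothing more can be done
None
```

I nudged the plate's raised end with two fingertips towards the robot's right and across to the fence. Both holes dropped over their pins, and I then backed the hand off, raised it clear and handed the job in at about 11 s. `finish_job` gave no verdict.

- **Position:** the last fit put the holes about 0.4 mm from the pins, with the plate's turn about 0.05°. The brass pins showed centred in both holes.
- **Flatness:** the cameras see this only weakly.
    - One height estimate put the plate's top about 9.6 mm above the deck, against 8 mm when seated, with roughly 1.5 mm of error.
    - The pin tips appeared about 1.6 mm above the plate's top, against 2 mm expected. Both fit a plate that lies flat.
    - An earlier fit, while the fingers still touched the plate, had hinted at about 1° of tilt. The fit after the hand withdrew was consistent with 0 to 1°.
- **Forces:** the readings I checked stayed around 2 N. The fingertips may have brushed the deck's edge once, with about 2 N upward, so I raised them 2.5 mm.
- **Things round it:** the hand did not go near the bottle, pot, jar, tape or button. The final side picture shows the bottle and pot where they stood. I did not re-measure the jar, tape or button.

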